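# Seat a lens on the camera's locating pin and hold it home

### The job

Take the lens out of its wooden rest, lower it rear tube first into the camera's upward-facing mount, and turn it by its knurled collar until one of the hidden keyways under its flange drops over the mount's locating pin. Then press it fully home, flush on the seat, and finish while still gripping it and pressing it firmly down, without letting go, so that I can close the locking ring over it. Leave the other things on the desk where they are.

Things in the scene. Friction and masses are not known exactly. Their poses are not given: they have to be found in the camera images.
- lens: Dark metal camera lens, 82 mm long, 0.25-0.5 kg, standing in the lens rest, glass up. Origin: centre of the rear tube's end; z to the glass. From the rear: tube 40 mm dia (end chamfered to 33 mm) to z = 22 mm; steel flange 65 mm dia to 31; black barrel 48 mm dia to 42; knurled collar 50 mm dia to 70 (one piece with the lens: turning it turns the whole lens); front barrel 48 mm dia to 82.
- lens_seat (a point): Centre of the flange's underside, on the lens axis, 22 mm from the tube's end; meets mount_seat when home. Four keyways, 7.5 mm wide, 6 mm deep, 21 to 31 mm from the axis, are cut in the underside along the lens's own +x, +y, -x and -y; not visible from above or the side.
- lens_grip (a point): Middle of the lens's knurled collar (50 mm dia, 28 mm high), on the axis, 34 mm above the flange's underside: take the lens here. Fingertips more than 24 mm below this point meet the flange.
- camera: Black box camera, 100 x 100 x 90 mm, clamped on its back in an aluminium cradle (130 x 124 x 12 mm) screwed to the desk: cannot move. Its lens mount faces straight up. Origin: centre of the cradle's underside. Round the mount is the open locking ring (76 mm inside, 94 mm outside dia, top 1 mm above the seat), with two tabs out to 59 mm from the axis along the camera's +y and -y.
- mount_seat (a point): Centre of the mount's flat seat ring (74 mm dia), 128 mm above the desk; throat 43 mm dia, 26 mm deep. One pin, 4.5 mm dia, domed, stands 5 mm above the seat, 27 mm off the axis; where round the circle differs each time and is not told. With no keyway over it the lens rides 5 mm high; within a quarter turn either way a keyway meets it (fits within 3 deg) and the lens can go down onto the seat.
- lens_rest: Plywood block 100 x 100 x 30 mm, fixed to the desk, with an upright round well 48 mm wide through its middle; the lens's tube hangs in the well and the flange lies on the top face. Origin: centre of the underside.
- mount_cap: Bystander: black plastic cap, 68 mm diameter, 12 mm high, lying flat on the desk. Origin: centre of the underside.
- card_discs: Bystander: small pile of cardboard discs, about 70 mm diameter, 18 mm high. Origin: centre of the underside.
- glue_stick: Bystander: upright glue stick, 28 mm diameter, 90 mm tall. Origin: centre of the underside.

How it is judged (in metres and radians):
On the way, in this order (a step that is already met when the one before it is completed fails the run):
1. the lens has been lifted out of its rest (z of lens in the frame of lens_rest above 0.032 m and contact force between the fingers and lens above 1 N), for 0.1 s.
2. the lens is in the mount with a keyway over the pin, down on the seat (horizontal distance between lens_seat and mount_seat below 0.004 m and z of lens_seat in the frame of mount_seat below 0.0015 m and angle between lens's own z axis and vertical below 0.05 rad), for 0.2 s.
At the end, for the whole second after the job is handed in: The lens is in the camera's mount with a keyway over the pin: its flange is within 1.5 mm of the seat, centred within 4 mm and upright within 3 degrees; it is still, the fingers still grip it (over 3 N) and it is pressed on the seat with more than 8 N (its own weight is under 5 N) (all of step 2 and contact force between the fingers and lens above 3 N and contact force between lens and camera above 8 N and linear speed of lens below 0.02 m/s); the arm keeps its last pose, push and grip.
It fails at once if the mount cap was pushed more than 20 mm (distance of mount_cap from where it was at the start of the episode above 0.02 m).
It fails at once if the cardboard discs were pushed more than 20 mm (distance of card_discs from where it was at the start of the episode above 0.02 m).
It fails at once if the glue stick was pushed more than 20 mm (distance of glue_stick from where it was at the start of the episode above 0.02 m).
It also fails if it takes over 54 s, if anything falls off the work surface, if the arm or the gripper's body presses on something with over 40 N, if the wrist force passes 120 N, or if a joint passes its speed limit or range.

### The arm

A 6-joint arm with a two-finger parallel gripper is mounted at the origin on the work surface. World frame = base frame: x ahead of the robot, y to its left, z up, the work surface at z = 0. Lengths are in m, angles in degrees, forces in N, time in s.
With the tool pointing down it reaches from about 0.3 to 0.85 m from the base axis. Payload 4.2 kg.
Tool frame: the origin (TCP) lies on the mounting face of the last link; the fingertips stand 191 mm ahead of it and the grasp point (between the pads) lies 172 mm ahead of it; x points along the fingers, z is the direction in which the jaws open and shut, and the axes are right-handed (so a half turn about x gives the same grasp; the last joint's range is limited). The gripper opens to 91 mm and grips with 3 to 60 N. Pads are 32 mm wide; open, the fingers measure 118 mm over their backs; the gripper's body (76 mm by 178 mm) begins 60 mm behind the grasp point.
Start: joints at [67.838, 18.312, 89.639, -0, 72.044, -1.146], TCP at [0.206, 0.537, 0.405] pointing down, gripper open.
Joint ranges: [-177.97, 177.97], [-48.28, 115.42], [12.27, 149.76], [-77.06, 257.06], [2.81, 150.46], [-146.56, 146.56]. Speed limits (degrees/s): [147.25, 147.25, 180, 180, 180, 180].

### API

Orientations are given as [roll, pitch, yaw] about the fixed x, y, z axes, in that order (R = Rz(yaw) Ry(pitch) Rx(roll)).
In Python, from station import robot gives the robot as it stands. The module is installed in compiled form; this text tells all that it offers.
- The arm moves only by the shell command python3 -m crank 'ROWS' [FORCE]. ROWS is JSON, a list of rows, each an object with "linear": the shift along the tool's x, y, z in units of 30 mm (1.0 is 30 mm), a list of three; "rot": the turn, a rotation vector about the tool's x, y, z in units of 8 degrees (1.0 is 8 degrees), a list of three; "claw": the closure, from -1 (fully open) to 1 (shut). A call has 1 to 10 rows; each row is the pose to reach, as a shift and turn from the pose measured when the call began, along the tool's axes at that moment; what a row does not reach only later rows make up. A row lasts 1/8 s, in which the tool goes at most 62.5 mm and 10.7 degrees, less where a joint would pass 70% of its speed; a pose out of reach is approached as far as the arm can. A call with a gripper value outside its range is refused whole. The fingers move at their own pace and stop on an object; FORCE is the grip in N (left out, the last holds). Time passes only in rows, so rows that repeat a pose let the fingers close. It gives the time, the measured TCP pose, the force and the opening at its end, in the units of the state.
- robot.sense(): the state, without advancing time (a new reading comes with each control period).
- robot.read_camera(name): name is "side" or "top"; returns (picture, depth): 480x640x3 uint8, red, green, blue; 480x640 float32, m along the optical axis (not along the pixel's ray), 0 where there is no reading.
- robot.calibration(name): a dict with "vertical_fov" (degrees; the focal length in pixels is half the picture's height over the tangent of half this angle, whatever the lens; pixels are square), "cx", "cy" (the principal point, pixels), "pose" (4x4, takes a point from camera to world coordinates). Camera axes: x right, y down, z forward; pixel columns grow to the right and rows downward; lengths in m; the calibration is good to about 2 mm. A picture is of the moment at which its call begins. calibration takes no time and is no camera call.
- robot.hand_in(): hands the job in, once; it reports no verdict.
The state is a dict: "clock": time; "joint_positions": joint angles; "qd": joint speeds; "joint_torque": joint torques, N m; "ee_pos": TCP position; "tool_rot": TCP orientation; "force": force on the tool from outside, world axes, zero at the start; "ft_torque": the same for the moment, N m; "grip_width": finger opening in m.
Only numpy, scipy, OpenCV 4.12 (cv2) and the standard library are available. Lean on these libraries where they do the work, as an engineer would, in place of code of your own. Each camera call takes 0.05 s, during which the arm holds its last target.

## Working session

There is one attempt and no reset: what is moved stays moved. The work goes in short steps, Python scripts to look and compute and a shell command to move; the robot and the scene stay as the last step left them, time stands still between calls to the robot, and variables do not carry over. Pictures are saved under pics/ and viewed, and the job is handed in when it is done.

```bash
mkdir -p pics; python3 - <<'E'
from station import robot
import cv2,numpy as np
s=robot.sense();print(s)
for n in("side","top"):
    p,d=robot.read_camera(n);cv2.imwrite(f"pics/{n}0.png",p[:,:,::-1]);np.save(f"pics/{n}0.npy",d);np.save(f"pics/{n}0rgb.npy",p)
    print(n,robot.calibration(n))
E
```

```text
{'clock': 0.0, 'joint_positions': array([ 6.78370771e+01,  1.83522468e+01,  8.97069140e+01, -7.47464572e-04,
        7.20441911e+01, -1.14636853e+00]), 'qd': array([-0.16112472,  0.06788698,  0.09476483, -0.01199466,  0.00265249,
       -0.03245272]), 'joint_torque': array([-1.14532377e-03, -4.12459373e+01, -2.31975836e+01,  7.25865900e-02,
        4.55673330e-02, -1.57540844e-04]), 'ee_pos': array([0.2061585 , 0.53659161, 0.40391046]), 'tool_rot': array([ 179.24758819,   89.89664565, -111.76873508]), 'force': array([ 0.62526953,  0.24531464, -0.75542277]), 'ft_torque': array([-0.00071916, -0.0408964 ,  0.03133245]), 'grip_width': 0.09105524287446949}
side {'vertical_fov': 51.1974712123305, 'cx': 317.6625533808721, 'cy': 241.6223473978883, 'pose': array([[ 0.90163733, -0.28312496,  0.32694095,  0.26260853],
       [-0.43248921, -0.593371  ,  0.67886961, -0.54708455],
       [ 0.00179235, -0.75349261, -0.65745393,  0.70366144],
       [ 0.        ,  0.        ,  0.        ,  1.        ]])}
top {'vertical_fov': 51.587522624541386, 'cx': 318.02973533825076, 'cy': 241.91851321339448, 'pose': array([[ 0.11646952, -0.97109519,  0.20834824,  0.3398572 ],
       [-0.99319358, -0.11412379,  0.02328658,  0.06084308],
       [ 0.001164  , -0.20964231, -0.97777745,  1.11968069],
       [ 0.        ,  0.        ,  0.        ,  1.        ]])}
```

View pics/side0.png

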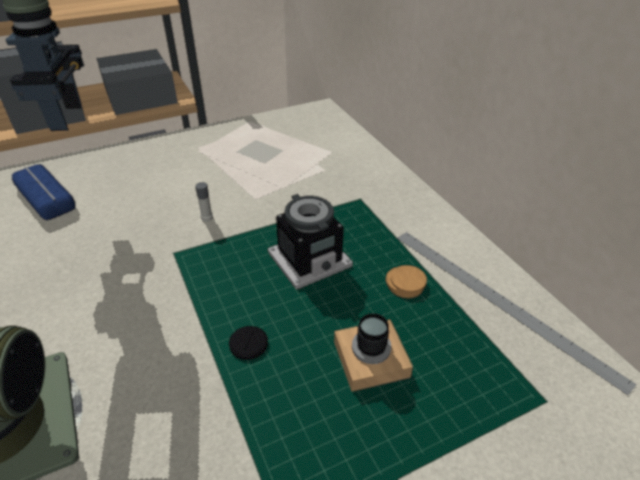

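View pics/top0.png

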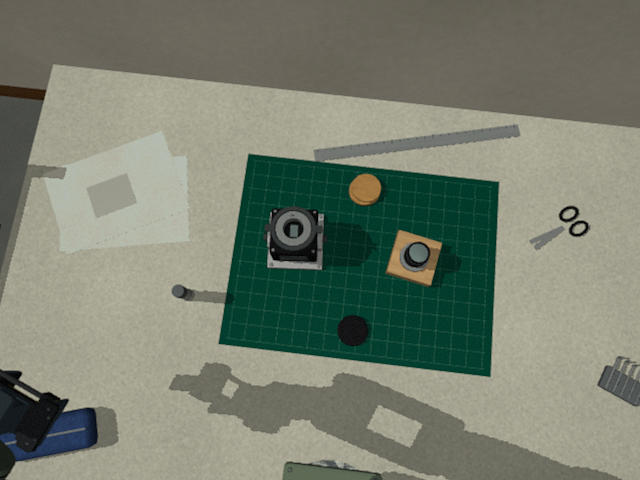

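The side view shows the mount ring at about (309,212), the lens at (373,335) and the discs at (406,282). In the top view the mount is at (294,229), the lens at (417,254), the discs at (365,189), the cap at (353,330) and the glue stick at (180,292). Next I'll measure these.

```bash
cat > h.py <<'E'
import numpy as np,cv2
from station import robot
def cal(n):
    c=robot.calibration(n);f=240/np.tan(np.radians(c["vertical_fov"]/2));return f,c["cx"],c["cy"],np.array(c["pose"])
def cloud(n,d):
    f,cx,cy,T=cal(n);v,u=np.mgrid[:480,:640]
    P=np.stack([(u-cx)/f*d,(v-cy)/f*d,d],-1);return P@T[:3,:3].T+T[:3,3]
def ray(n,u,v,z):
    f,cx,cy,T=cal(n);r=T[:3,:3]@np.array([(u-cx)/f,(v-cy)/f,1]);return T[:3,3]+r*(z-T[2,3])/r[2]
def proj(n,p):
    f,cx,cy,T=cal(n);q=T[:3,:3].T@(np.array(p)-T[:3,3]);return q[0]/q[2]*f+cx,q[1]/q[2]*f+cy
def circ(P):
    x,y=P[:,0],P[:,1];A=np.c_[2*x,2*y,np.ones(len(x))];s=np.linalg.lstsq(A,x*x+y*y,rcond=None)[0];return s[0],s[1],np.sqrt(s[2]+s[0]**2+s[1]**2)
E
python3 - <<'E'
from h import *
for n,boxes in (("top",{"lens":(380,225,450,290),"cam":(260,200,330,275),"disc":(345,170,385,210),"cap":(335,312,372,350),"glue":(168,282,195,303)}),("side",{"lens":(330,305,415,395),"cam":(265,190,355,285)})):
    d=np.load(f"pics/{n}0.npy");C=cloud(n,d)
    im=cv2.imread(f"pics/{n}0.png")
    for k,(a,b,c,e) in boxes.items():
        P=C[b:e,a:c].reshape(-1,3);ok=d[b:e,a:c].ravel()>0;P=P[ok]
        h,ed=np.histogram(P[:,2],np.arange(-.01,.2,.005))
        print(n,k,ok.mean(),[(round(x,3),int(y)) for x,y in zip(ed,h) if y>15])
        zt={"lens":(.085,.1),"cam":(.12,.14),"disc":(.013,.023),"cap":(.008,.016),"glue":(.083,.096)}[k]
        m=(P[:,2]>zt[0])&(P[:,2]<zt[1]);Q=P[m]
        if len(Q):
            (cx,cy),r=cv2.minEnclosingCircle((Q[:,:2]*1000).astype(np.float32));print("  top pts",len(Q),Q.mean(0).round(4),"mec",cx,cy,r)
    for k in("lens","cam"):
        a,b,c,e=boxes[k];cv2.imwrite(f"pics/{n}_{k}.png",cv2.resize(im[b:e,a:c],None,fx=7,fy=7,interpolation=2) if 7*(e-b)<600 else cv2.resize(im[b:e,a:c],None,fx=6,fy=6,interpolation=2))
E
cd pics; python3 -c "
import cv2,numpy as np
L=[cv2.resize(cv2.imread(f),(400,400)) for f in('top_lens.png','top_cam.png')]
cv2.imwrite('tt.png',np.hstack(L))
L=[cv2.resize(cv2.imread(f),(400,400)) for f in('side_lens.png','side_cam.png')]
cv2.imwrite('ss.png',np.hstack(L))"
```

```text
top lens 0.9958241758241758 [(np.float64(-0.005), 717), (np.float64(0.0), 1625), (np.float64(0.005), 99), (np.float64(0.01), 27), (np.float64(0.015), 29), (np.float64(0.02), 29), (np.float64(0.025), 521), (np.float64(0.03), 750), (np.float64(0.035), 136), (np.float64(0.04), 76), (np.float64(0.055), 16), (np.float64(0.07), 16), (np.float64(0.075), 56), (np.float64(0.08), 209), (np.float64(0.085), 135), (np.float64(0.09), 49)]
  top pts 186 [ 0.5635 -0.1286  0.0883] mec 563.060791015625 -128.93788146972656 23.720375061035156
top cam 0.9961904761904762 [(np.float64(-0.005), 508), (np.float64(0.0), 1285), (np.float64(0.005), 158), (np.float64(0.01), 409), (np.float64(0.015), 92), (np.float64(0.025), 20), (np.float64(0.03), 18), (np.float64(0.04), 52), (np.float64(0.045), 56), (np.float64(0.05), 87), (np.float64(0.055), 27), (np.float64(0.06), 17), (np.float64(0.065), 22), (np.float64(0.07), 19), (np.float64(0.075), 21), (np.float64(0.08), 54), (np.float64(0.085), 28), (np.float64(0.09), 33), (np.float64(0.095), 133), (np.float64(0.1), 638), (np.float64(0.105), 101), (np.float64(0.11), 19
[... 1694 characters left out ...]
float64(0.01), 374), (np.float64(0.015), 108), (np.float64(0.02), 100), (np.float64(0.025), 108), (np.float64(0.03), 112), (np.float64(0.035), 134), (np.float64(0.04), 133), (np.float64(0.045), 196), (np.float64(0.05), 148), (np.float64(0.055), 129), (np.float64(0.06), 127), (np.float64(0.065), 106), (np.float64(0.07), 136), (np.float64(0.075), 137), (np.float64(0.08), 140), (np.float64(0.085), 138), (np.float64(0.09), 143), (np.float64(0.095), 442), (np.float64(0.1), 349), (np.float64(0.105), 47), (np.float64(0.11), 52), (np.float64(0.115), 132), (np.float64(0.12), 303), (np.float64(0.125), 855)]
  top pts 1160 [0.5726 0.136  0.1258] mec 572.76708984375 139.57398986816406 60.075035095214844
```

View pics/tt.png

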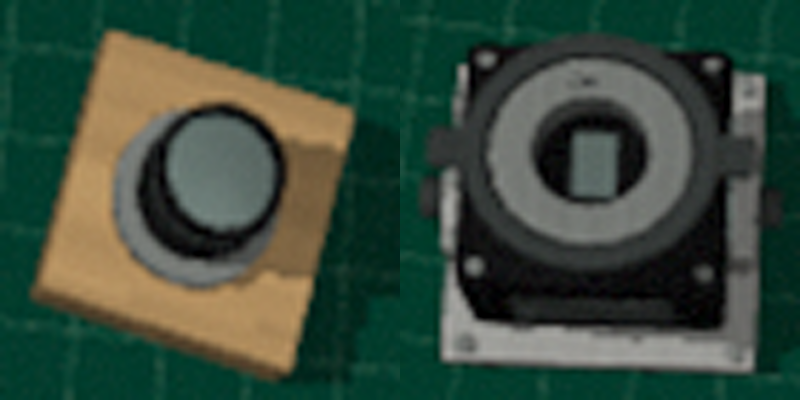

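View pics/ss.png

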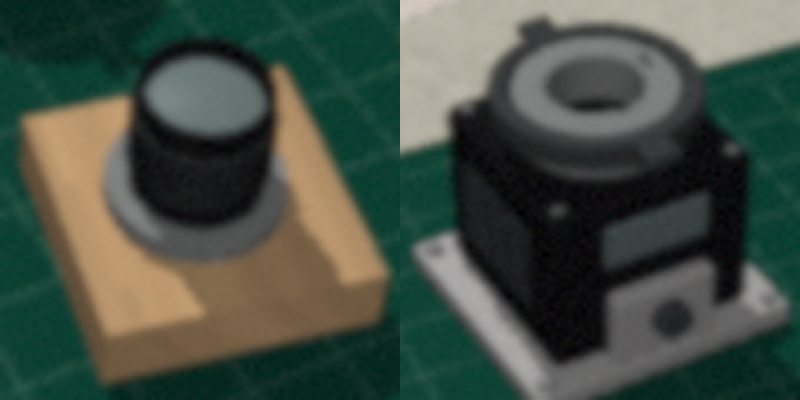

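Left crop: the lens stands upright in its rest with the flange visible. Right crop: the mount's light seat ring, with a small dark mark near (583,80) in the top crop and (645,62) in the side crop, probably the pin. Now precise centres from colour-mask contours.

```bash
python3 - <<'E'
from h import *
def run(n,box,lo,hi,z,smax=40):
    a,b,c,e=box;im=cv2.imread(f"pics/{n}0.png")[b:e,a:c]
    S=6;big=cv2.resize(im,None,fx=S,fy=S,interpolation=cv2.INTER_CUBIC)
    hsv=cv2.cvtColor(big,cv2.COLOR_BGR2HSV);m=((hsv[...,2]>lo)&(hsv[...,2]<hi)&(hsv[...,1]<smax)).astype(np.uint8)
    nn,l,st,_=cv2.connectedComponentsWithStats(m)
    cs,_=cv2.findContours(m,cv2.RETR_CCOMP,cv2.CHAIN_APPROX_NONE)
    for ct in sorted(cs,key=len,reverse=True)[:5]:
        if len(ct)<80: continue
        P=np.array([ray(n,(u+.5)/S-.5+a,(v+.5)/S-.5+b,z)[:2] for u,v in ct[:,0]])
        c0=circ(P)
        for _ in range(4):
            r=np.abs(np.hypot(P[:,0]-c0[0],P[:,1]-c0[1])-c0[2]);c0=circ(P[r<=max(.0012,np.median(r))])
        print(n,len(ct),"z",z,"c",np.round(c0,4),"rms",r.std().round(4), P.mean(0).round(4))
im=cv2.imread("pics/top0.png");h=cv2.cvtColor(im,cv2.COLOR_BGR2HSV)
print("glass",h[253,417],"seat",h[243,285],"ring",h[253,292], "flange",h[262,402]); 
for b in(85,110): run("top",(270,208,330,262),b,255,.128)
im=cv2.imread("pics/side0.png");h=cv2.cvtColor(im,cv2.COLOR_BGR2HSV)
print("glass",h[326,373],"seat",h[222,303],"ring",h[228,305]); 
for b in(85,110): run("side",(282,190,340,238),b,255,.128)
print("lens glass")
for b in(75,95):
  run("top",(400,238,440,275),b,255,.090,90);run("side",(350,310,395,345),b,255,.090,90)
# wood rest corners
for n,bx in(("top",(375,220,455,295)),("side",(325,310,420,400))):
    C=cloud(n,np.load(f"pics/{n}0.npy"))[bx[1]:bx[3],bx[0]:bx[2]].reshape(-1,3);h=cv2.cvtColor(cv2.imread(f"pics/{n}0.png"),cv2.COLOR_BGR2HSV)[bx[1]:bx[3],bx[0]:bx[2]].reshape(-1,3)
    m=(h[:,0]<22)&(h[:,1]>70)&(C[:,2]>.022)&(C[:,2]<.034);print(n,cv2.minAreaRect((C[m][:,:2]*1000).astype(np.float32)),C[m][:,2].mean())
E
```

```text
glass [ 84  31 114] seat [ 60  12 105] ring [150  77  20] flange [ 60  10 122]
top 596 z 0.128 c [0.5744 0.1394 0.0362] rms 0.0002 [0.5743 0.1395]
top 356 z 0.128 c [0.5743 0.1394 0.0217] rms 0.0001 [0.5742 0.1394]
top 297 z 0.128 c [0.5219 0.1589 0.021 ] rms 0.0018 [0.5045 0.1621]
top 217 z 0.128 c [0.5566 0.0765 0.0133] rms 0.0031 [0.5548 0.0815]
top 206 z 0.128 c [0.5693 0.1372 0.0121] rms 0.0018 [0.5692 0.1372]
top 582 z 0.128 c [0.5744 0.1395 0.035 ] rms 0.0002 [0.5742 0.1396]
top 382 z 0.128 c [0.5744 0.1394 0.0229] rms 0.0002 [0.5744 0.1394]
top 178 z 0.128 c [0.5095 0.1694 0.0096] rms 0.0014 [0.5046 0.171 ]
top 128 z 0.128 c [0.6039 0.0854 0.0071] rms 0.0007 [0.6035 0.0856]Traceback (most recent call last):
  File "<stdin>", line 17, in <module>
  File "<stdin>", line 10, in run
  File "h.py", line 9, in ray
    f,cx,cy,T=cal(n);r=T[:3,:3]@np.array([(u-cx)/f,(v-cy)/f,1]);return T[:3,3]+r*(z-T[2,3])/r[2]
              ~~~^^^
  File "h.py", line 4, in cal
    c=robot.calibration(n);f=240/np.tan(np.radians(c["vertical_fov"]/2));return f,c["cx"],c["cy"],np.array(c["pose"])
ValueError: time passes only in moves, steps and waits
```

```bash
python3 - <<'E'
import re
s=open("h.py").read()
s=s.replace("def cal(n):\n","import functools\n@functools.lru_cache(None)\ndef cal(n):\n");open("h.py","w").write(s)
E
cat > m.py <<'E'
from h import *
def run(n,box,lo,hi,z,smax=40,minlen=80,img=None,S=6):
    a,b,c,e=box;im=(cv2.imread(f"pics/{n}0.png") if img is None else img)[b:e,a:c]
    big=cv2.resize(im,None,fx=S,fy=S,interpolation=cv2.INTER_CUBIC)
    hsv=cv2.cvtColor(big,cv2.COLOR_BGR2HSV);m=((hsv[...,2]>lo)&(hsv[...,2]<hi)&(hsv[...,1]<smax)).astype(np.uint8)
    cs,_=cv2.findContours(m,cv2.RETR_CCOMP,cv2.CHAIN_APPROX_NONE)
    for ct in sorted(cs,key=len,reverse=True)[:4]:
        if len(ct)<minlen: continue
        P=np.array([ray(n,(u+.5)/S-.5+a,(v+.5)/S-.5+b,z)[:2] for u,v in ct[:,0]])
        c0=circ(P)
        for _ in range(4):
            r=np.abs(np.hypot(P[:,0]-c0[0],P[:,1]-c0[1])-c0[2]);c0=circ(P[r<=max(.0012,np.median(r))])
        print(n,len(ct),"z",z,"c",np.round(c0,4),"rms",r.std().round(4), P.mean(0).round(4))
E
python3 - <<'E'
from m import *
print(robot.sense()["clock"])
im=cv2.imread("pics/side0.png");h=cv2.cvtColor(im,cv2.COLOR_BGR2HSV)
print("glass",h[326,373],"seat",h[222,303],"ring",h[228,305]); 
for b in(85,110): run("side",(282,190,340,238),b,255,.128)
print("lens glass")
for b in(75,95):
  run("top",(400,238,440,275),b,255,.090,90);run("side",(350,310,395,345),b,255,.090,90)
# wood rest corners
for n,bx in(("top",(375,220,455,295)),("side",(325,310,420,400))):
    C=cloud(n,np.load(f"pics/{n}0.npy"))[bx[1]:bx[3],bx[0]:bx[2]].reshape(-1,3);h=cv2.cvtColor(cv2.imread(f"pics/{n}0.png"),cv2.COLOR_BGR2HSV)[bx[1]:bx[3],bx[0]:bx[2]].reshape(-1,3)
    m=(h[:,0]<22)&(h[:,1]>70)&(C[:,2]>.022)&(C[:,2]<.034);print(n,cv2.minAreaRect((C[m][:,:2]*1000).astype(np.float32)),C[m][:,2].mean())
E
```

```text
0.1
glass [ 86  29 122] seat [90  6 79] ring [83 26 40]
side 986 z 0.128 c [0.5821 0.1518 0.0544] rms 0.0084 [0.5895 0.1764]
side 555 z 0.128 c [0.5729 0.137  0.037 ] rms 0.0002 [0.5727 0.1364]
side 304 z 0.128 c [0.5721 0.1364 0.0199] rms 0.0004 [0.5722 0.1364]
side 980 z 0.128 c [0.5824 0.1513 0.0543] rms 0.0078 [0.5901 0.1773]
side 567 z 0.128 c [0.5728 0.1372 0.0345] rms 0.0018 [0.5746 0.1372]
side 343 z 0.128 c [0.5727 0.1372 0.0227] rms 0.0003 [0.5728 0.137 ]
lens glass
top 644 z 0.09 c [ 0.5513 -0.1188  0.0311] rms 0.0037 [ 0.5445 -0.1134]
top 314 z 0.09 c [ 0.5612 -0.1271  0.0194] rms 0.0002 [ 0.5612 -0.127 ]
top 150 z 0.09 c [ 0.5681 -0.1529  0.0259] rms 0.0006 [ 0.5928 -0.1573]
side 364 z 0.09 c [ 0.5227 -0.1311  0.0144] rms 0.0028 [ 0.5262 -0.1324]
side 362 z 0.09 c [ 0.5591 -0.1315  0.0174] rms 0.0007 [ 0.5591 -0.1319]
side 162 z 0.09 c [ 0.584  -0.1394  0.008 ] rms 0.0012 [ 0.5878 -0.1388]
side 115 z 0.09 c [ 0.5654 -0.1678  0.0055] rms 0.0009 [ 0.5656 -0.1678]
top 652 z 0.09 c [ 0.5513 -0.1187  0.031 ] rms 0.0034 [ 0.5441 -0.1131]
top 311 z 0.09 c [ 0.5612 -0.1269  0.0186] rms 0.0003 [ 0.5614 -0.127 ]
side 342 z 0.09 c [ 0.5588 -0.1313  0.0163] rms 0.0008 [ 0.5589 -0.1318]
side 179 z 0.09 c [ 0.5206 -0.1426  0.0089] rms 0.002 [ 0.5201 -0.1418]
side 146 z 0.09 c [ 0.5792 -0.1391  0.0101] rms 0.0008 [ 0.5874 -0.1397]
side 112 z 0.09 c [ 0.5298 -0.1237  0.0059] rms 0.0007 [ 0.531 -0.12 ]
top ((564.2882080078125, -131.09329223632812), (100.12091827392578, 101.06160736083984), 79.08441925048828) 0.030187542733509484
side ((563.3997802734375, -129.7225341796875), (102.78587341308594, 101.13381958007812), 79.00225830078125) 0.02809116831740728
```

```bash
python3 - <<'E'
from h import *
out=[]
for n,c in(("top",(.5744,.1394)),("side",(.5728,.1371))):
    # rectified seat plane patch at z=.131 (0.2mm/px)
    H=400;S=.0002
    src=[];dst=[]
    for i,j in((0,0),(399,0),(399,399),(0,399)):
        p=(c[0]+(200-j)*S,c[1]+(200-i)*S,.128); src.append(proj(n,p));dst.append((i,j))
    M=cv2.getPerspectiveTransform(np.float32(src),np.float32(dst))
    w=cv2.warpPerspective(cv2.imread(f"pics/{n}0.png"),M,(400,400),flags=cv2.INTER_CUBIC);out.append(np.clip(w*1.7,0,255).astype(np.uint8))
    g=cv2.cvtColor(w,cv2.COLOR_BGR2GRAY)
    for r in(.026,.029,.031):
        a=np.arange(0,360,10);v=[int(g[int(200-r/S*np.cos(np.radians(t))),int(200-r/S*np.sin(np.radians(t)))]) for t in a];print(n,r,dict(zip(a.tolist(),v)))
cv2.imwrite("pics/rect.png",np.hstack(out))
E
```

```text
top 0.026 {0: 112, 10: 85, 20: 103, 30: 121, 40: 117, 50: 122, 60: 121, 70: 121, 80: 119, 90: 121, 100: 120, 110: 119, 120: 118, 130: 120, 140: 121, 150: 117, 160: 117, 170: 118, 180: 119, 190: 118, 200: 118, 210: 121, 220: 118, 230: 119, 240: 121, 250: 119, 260: 118, 270: 120, 280: 117, 290: 115, 300: 119, 310: 119, 320: 121, 330: 117, 340: 119, 350: 118}
top 0.029 {0: 114, 10: 84, 20: 110, 30: 119, 40: 115, 50: 122, 60: 119, 70: 120, 80: 120, 90: 119, 100: 119, 110: 121, 120: 119, 130: 117, 140: 122, 150: 117, 160: 119, 170: 115, 180: 120, 190: 115, 200: 119, 210: 121, 220: 115, 230: 117, 240: 118, 250: 114, 260: 114, 270: 116, 280: 117, 290: 115, 300: 117, 310: 116, 320: 120, 330: 116, 340: 120, 350: 118}
top 0.031 {0: 118, 10: 117, 20: 118, 30: 117, 40: 119, 50: 118, 60: 120, 70: 119, 80: 120, 90: 120, 100: 120, 110: 123, 120: 120, 130: 122, 140: 120, 150: 121, 160: 121, 170: 115, 180: 122, 190: 116, 200: 119, 210: 122, 220: 118, 230: 118, 240: 116, 250: 115, 260: 116, 270: 120, 280: 117, 290: 117, 300: 116, 310: 116, 320: 117, 330: 117, 340: 121, 350: 119}
side 0.026 {0: 121, 10
[... 360 characters left out ...]
0: 109, 20: 100, 30: 123, 40: 128, 50: 127, 60: 129, 70: 130, 80: 128, 90: 129, 100: 129, 110: 131, 120: 130, 130: 130, 140: 129, 150: 129, 160: 129, 170: 129, 180: 130, 190: 128, 200: 129, 210: 129, 220: 130, 230: 127, 240: 125, 250: 126, 260: 126, 270: 127, 280: 126, 290: 127, 300: 126, 310: 127, 320: 129, 330: 127, 340: 128, 350: 128}
side 0.031 {0: 128, 10: 120, 20: 105, 30: 121, 40: 125, 50: 126, 60: 125, 70: 126, 80: 129, 90: 127, 100: 126, 110: 127, 120: 129, 130: 130, 140: 130, 150: 129, 160: 130, 170: 129, 180: 130, 190: 129, 200: 128, 210: 128, 220: 127, 230: 127, 240: 125, 250: 124, 260: 125, 270: 125, 280: 125, 290: 127, 300: 127, 310: 127, 320: 129, 330: 127, 340: 127, 350: 127}
```

View pics/rect.png

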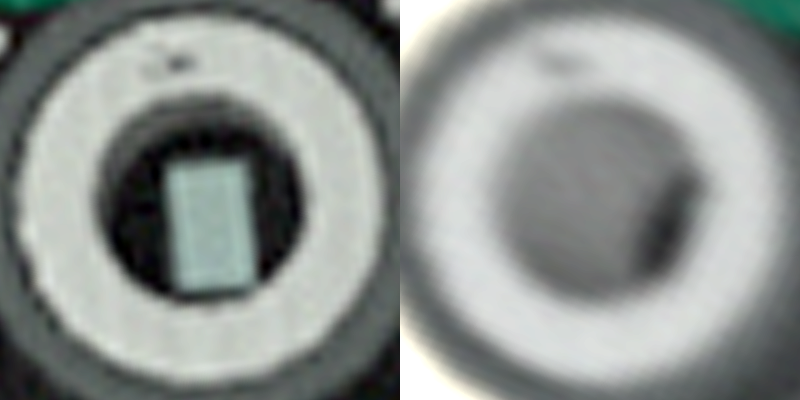

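Both views put the pin at about 16° from world +x, seen from the mount's centre. The lens axis is at about (0.5625, -0.128) and the rest's centre at (0.564, -0.130). They agree within the well's 4 mm of play. The mount is at about (0.5736, 0.1383), within ±1.2 mm between the views. Next: the move to above the lens.

```bash
cat > g.py <<'E'
from h import *
from scipy.spatial.transform import Rotation as Ro
def goal(p,yaw=None,down=True,verbose=True):
    """p: desired TCP; yaw: world direction (deg) of tool y axis... prints units"""
    s=robot.sense();R=Ro.from_euler('xyz',s["tool_rot"],degrees=True).as_matrix()
    z=R[:,2];cur=np.degrees(np.arctan2(z[1],z[0]))
    y=cur if yaw is None else yaw
    zz=np.array([np.cos(np.radians(y)),np.sin(np.radians(y)),0]);x=np.array([0,0,-1.]);yy=np.cross(zz,x)
    Rt=np.stack([x,yy,zz],1)
    rv=Ro.from_matrix(R.T@Rt).as_rotvec(degrees=True)/8
    lin=R.T@(np.array(p)-s["ee_pos"])/.03
    print("t",s["clock"],"J",s["joint_positions"].round(1),"p",s["ee_pos"].round(4),"jawyaw",cur.round(2),"xax",R[:,0].round(4),"F",s["force"].round(1),"w",round(s["grip_width"],4))
    print("linear",lin.round(3),"rot",rv.round(3))
E
python3 - <<'E'
from g import *
# current jaw yaw, then radial equivalent
goal([.5625,-.128,.36]); 
s=robot.sense();R=Ro.from_euler('xyz',s["tool_rot"],degrees=True).as_matrix();c=np.degrees(np.arctan2(R[1,2],R[0,2]))
goal([.5625,-.128,.36],c-80)
E
```

```text
t 0.1 J [67.8 18.3 89.7 -0.  72.  -1.1] p [0.2061 0.5366 0.404 ] jawyaw 68.99 xax [-6.0e-04 -1.5e-03 -1.0e+00] F [ 0.2 -0.4 -0.1] w 0.0911
linear [  1.492 -19.033 -16.419] rot [-0.    -0.012 -0.   ]
t 0.1 J [67.8 18.3 89.7 -0.  72.  -1.1] p [0.2061 0.5366 0.404 ] jawyaw 68.99 xax [-6.0e-04 -1.5e-03 -1.0e+00] F [ 0.2 -0.4 -0.1] w 0.0911
linear [  1.492 -19.033 -16.419] rot [ 1.e+01 -1.e-02  8.e-03]
```

```bash
python3 -m crank '[{"linear":[1.5,-19.03,-16.42],"rot":[10,0,0],"claw":-1},{"linear":[1.5,-19.03,-16.42],"rot":[10,0,0],"claw":-1},{"linear":[1.5,-19.03,-16.42],"rot":[10,0,0],"claw":-1},{"linear":[1.5,-19.03,-16.42],"rot":[10,0,0],"claw":-1},{"linear":[1.5,-19.03,-16.42],"rot":[10,0,0],"claw":-1},{"linear":[1.5,-19.03,-16.42],"rot":[10,0,0],"claw":-1},{"linear":[1.5,-19.03,-16.42],"rot":[10,0,0],"claw":-1},{"linear":[1.5,-19.03,-16.42],"rot":[10,0,0],"claw":-1},{"linear":[1.5,-19.03,-16.42],"rot":[10,0,0],"claw":-1},{"linear":[1.5,-19.03,-16.42],"rot":[10,0,0],"claw":-1}]' 30
python3 - <<'E'
from g import *
goal([.5625,-.128,.36],-11)
E
```

```text
clock: 1.35
ee_pos: [0.5014, -0.0152, 0.3672]
tool_rot: [-110.4, 89.9, -121.4]
force: [0.4, 0.4, -0.1]
grip_width: 0.0911
t 1.35 J [-3.000e+00  1.340e+01  1.024e+02 -1.000e-01  6.430e+01  8.000e+00] p [ 0.5014 -0.0152  0.3672] jawyaw -11.04 xax [-7.0e-04 -1.1e-03 -1.0e+00] F [ 0.4  0.4 -0.1] w 0.0911
linear [ 0.244 -3.3    2.719] rot [-0.005 -0.003  0.009]
```

```bash
python3 -m crank '[{"linear":[0.24,-3.3,2.72],"rot":[0,0,0],"claw":-1},{"linear":[0.24,-3.3,2.72],"rot":[0,0,0],"claw":-1},{"linear":[0.24,-3.3,2.72],"rot":[0,0,0],"claw":-1},{"linear":[0.24,-3.3,2.72],"rot":[0,0,0],"claw":-1}]'
python3 - <<'E'
from g import *
goal([.5625,-.128,.237],-11)
p,d=robot.read_camera("side");cv2.imwrite("pics/side1.png",p[:,:,::-1])
p,d=robot.read_camera("top");cv2.imwrite("pics/top1.png",p[:,:,::-1])
E
```

```text
clock: 1.85
ee_pos: [0.5623, -0.1281, 0.3594]
tool_rot: [-164.5, 89.9, -175.6]
force: [0.8, 0.2, 0.5]
grip_width: 0.0914
t 1.85 J [-14.   20.3  93.4  -0.1  66.4  -2.8] p [ 0.5623 -0.1281  0.3594] jawyaw -11.1 xax [-2.5e-03 -2.0e-04 -1.0e+00] F [0.8 0.2 0.5] w 0.0914
linear [4.081 0.007 0.017] rot [-0.012 -0.018  0.005]
```

View pics/side1.png

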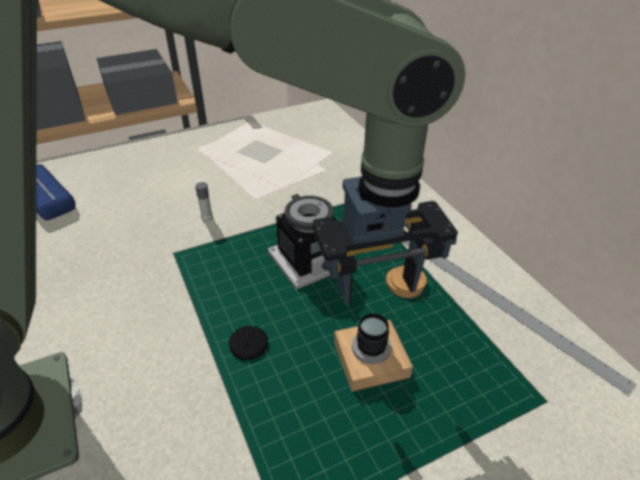

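The open jaws straddle the lens at about (373,335) from above, and the side view stays clear. I'll go down and close.

```bash
python3 -m crank '[{"linear":[1.5,0,0],"rot":[0,0,0],"claw":-1},{"linear":[3,0,0],"rot":[0,0,0],"claw":-1},{"linear":[4.07,0,0],"rot":[0,0,0],"claw":-1},{"linear":[4.07,0,0],"rot":[0,0,0],"claw":-1},{"linear":[4.07,0,0],"rot":[0,0,0],"claw":-1}]' 30
python3 -m crank '[{"linear":[0,0,0],"rot":[0,0,0],"claw":1},{"linear":[0,0,0],"rot":[0,0,0],"claw":1},{"linear":[0,0,0],"rot":[0,0,0],"claw":1},{"linear":[0,0,0],"rot":[0,0,0],"claw":1},{"linear":[0,0,0],"rot":[0,0,0],"claw":1},{"linear":[0,0,0],"rot":[0,0,0],"claw":1}]' 30
python3 - <<'E'
from g import *
goal([.5625,-.128,.237],-11)
E
```

```text
clock: 2.58
ee_pos: [0.5622, -0.1262, 0.2395]
tool_rot: [-41.3, 89.9, -52.3]
force: [-0.4, 0.3, 0.2]
grip_width: 0.0915
clock: 3.32
ee_pos: [0.5624, -0.1263, 0.2397]
tool_rot: [-27.2, 89.9, -38.1]
force: [1.0, -1.1, 0.8]
grip_width: 0.0493
t 3.325 J [-1.380e+01  2.700e+01  1.022e+02 -1.000e-01  5.070e+01 -2.800e+00] p [ 0.5624 -0.1263  0.2397] jawyaw -10.92 xax [ 0.0016 -0.0012 -1.    ] F [ 1.  -1.1  0.8] w 0.0493
linear [ 0.089 -0.054  0.014] rot [0.01  0.013 0.006]
```

Gripped at an opening of 49 mm against the 50 mm collar. Lifting.

```bash
python3 -m crank '[{"linear":[-0.7,0,0],"rot":[0,0,0],"claw":1},{"linear":[-1.5,0,0],"rot":[0,0,0],"claw":1},{"linear":[-3,0,0],"rot":[0,0,0],"claw":1},{"linear":[-4.5,0,0],"rot":[0,0,0],"claw":1},{"linear":[-5.3,0,0],"rot":[0,0,0],"claw":1},{"linear":[-5.3,0,0],"rot":[0,0,0],"claw":1}]' 40
python3 - <<'E'
from g import *
goal([.5736,.1383,.40],-11)
p,d=robot.read_camera("side");cv2.imwrite("pics/side2.png",p[:,:,::-1])
E
```

```text
clock: 4.08
ee_pos: [0.5622, -0.1261, 0.3998]
tool_rot: [-13.4, 89.7, -24.3]
force: [-0.1, -0.2, -3.2]
grip_width: 0.0485
t 4.075 J [-13.8  18.5  90.   -0.   71.2  -2.8] p [ 0.5622 -0.1261  0.3998] jawyaw -10.92 xax [ 0.004  -0.0018 -1.    ] F [-0.1 -0.2 -3.2] w 0.0485
linear [-0.022  8.727 -1.295] rot [0.01  0.031 0.007]
```

View pics/side2.png

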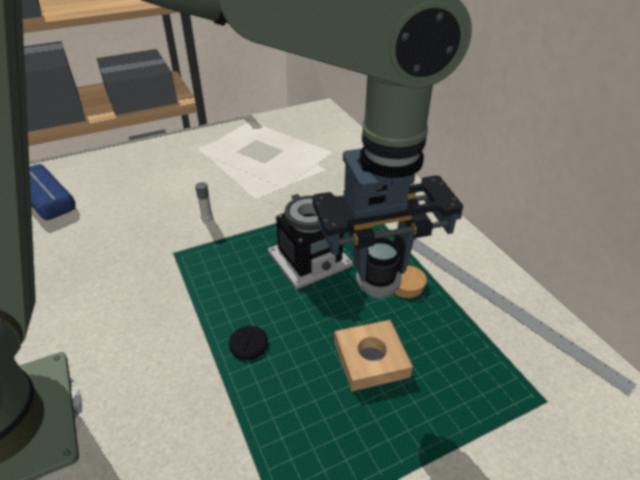

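The lens is lifted clear and the rest is empty; the scale reads about 3.2 N, the lens's weight. Moving above the mount.

```bash
python3 -m crank '[{"linear":[0,1,-0.1],"rot":[0,0.03,0],"claw":1},{"linear":[0,2.5,-0.4],"rot":[0,0.03,0],"claw":1},{"linear":[-0.02,4.2,-0.6],"rot":[0,0.03,0],"claw":1},{"linear":[-0.02,6,-0.9],"rot":[0,0.03,0],"claw":1},{"linear":[-0.02,7.7,-1.1],"rot":[0,0.03,0],"claw":1},{"linear":[-0.02,8.73,-1.3],"rot":[0,0.03,0],"claw":1},{"linear":[-0.02,8.73,-1.3],"rot":[0,0.03,0],"claw":1},{"linear":[-0.02,8.73,-1.3],"rot":[0,0.03,0],"claw":1}]' 40
python3 - <<'E'
from g import *
goal([.5736,.1383,.40],-11)
p,d=robot.read_camera("side");cv2.imwrite("pics/side3.png",p[:,:,::-1])
cv2.imwrite("pics/c3.png",cv2.resize(p[60:260,210:420,::-1],None,fx=3,fy=3,interpolation=2))
p,d=robot.read_camera("top");cv2.imwrite("pics/top3.png",p[:,:,::-1])
print(proj("side",[.5736,.1383,.128]),proj("top",[.5736,.1383,.128]))
E
```

```text
clock: 5.12
ee_pos: [0.5729, 0.1381, 0.3964]
tool_rot: [-156.1, 89.6, -167.0]
force: [0.6, -0.3, -3.3]
grip_width: 0.0489
t 5.125 J [12.4 20.  88.3 -0.  72.1 23.3] p [0.5729 0.1381 0.3964] jawyaw -10.91 xax [-0.0073 -0.0017 -1.    ] F [ 0.6 -0.3 -3.3] w 0.0489
linear [-0.119  0.012  0.022] rot [ 0.012 -0.049  0.022]
(np.float64(308.6275518749677), np.float64(209.3114453910735)) (np.float64(293.27130418894706), np.float64(228.3233346085503))
```

View pics/c3.png

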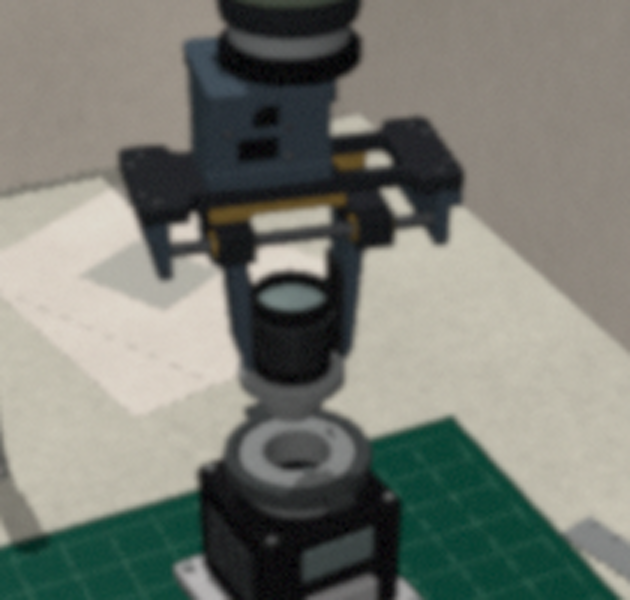

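View pics/top3.png

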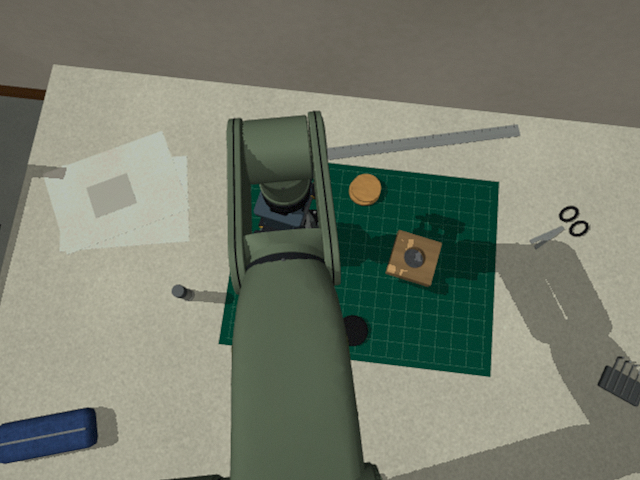

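The lens hangs upright over the mount in the side view, with the glass at crop (292,297) and the flange around (292,380). The top view is blocked by the arm. I'll measure the glass against the mount in the side view.

```bash
python3 - <<'E'
from m import *
im=cv2.imread("pics/side3.png")
s=robot.sense();dz=s["ee_pos"][2]-.2397;print(dz)
for b in(75,90,105): run("side",(292,148,324,168),b,255,.084+dz,90,60,im,10)
# same in first picture
im0=cv2.imread("pics/side0.png")
for b in(75,90,105): run("side",(357,316,390,340),b,255,.084,90,60,im0,10)
g=cv2.cvtColor(im,cv2.COLOR_BGR2GRAY)
print(g[185:200,285:332:1][::2])
E
```

```text
0.15763432803541202
side 638 z 0.24163432803541202 c [0.5743 0.1574 0.0203] rms 0.0045 [0.5794 0.1635]
side 452 z 0.24163432803541202 c [0.5693 0.1352 0.0146] rms 0.0011 [0.5695 0.135 ]
side 629 z 0.24163432803541202 c [0.5745 0.1578 0.0198] rms 0.0043 [0.5795 0.164 ]
side 426 z 0.24163432803541202 c [0.5692 0.135  0.0134] rms 0.0012 [0.5693 0.135 ]
side 615 z 0.24163432803541202 c [0.5746 0.1562 0.0193] rms 0.0038 [0.5798 0.1643]
side 399 z 0.24163432803541202 c [0.5687 0.1348 0.0122] rms 0.0011 [0.5691 0.1349]
side 606 z 0.084 c [ 0.562  -0.1274  0.0177] rms 0.0007 [ 0.5619 -0.1278]
side 201 z 0.084 c [ 0.5243 -0.1175  0.0143] rms 0.0003 [ 0.5357 -0.1241]
side 82 z 0.084 c [ 0.5904 -0.1277  0.0026] rms 0.0006 [ 0.5902 -0.1269]
side 74 z 0.084 c [ 0.5706 -0.1589  0.0018] rms 0.0002 [ 0.5706 -0.159 ]
side 585 z 0.084 c [ 0.5619 -0.1274  0.0168] rms 0.0008 [ 0.562  -0.1278]
side 66 z 0.084 c [ 0.5708 -0.1591  0.0016] rms 0.0002 [ 0.5708 -0.1592]
side 551 z 0.084 c [ 0.5614 -0.1272  0.0157] rms 0.0008 [ 0.5616 -0.1277]
[[209 208 196 181 149 123 106  94  86  81  69  53  39  24  19  17  
[... 793 characters left out ...]
 83  84  83  82  83  82  84  84  83  81  78  76  80  97 127 153 169
  182 187 186 186 183 183 186 186 185 183 186]
 [186 183 183 181 181 173 154 131 111  97  83  69  68  70  76  79  82  83
   84  84  85  83  83  83  83  79  78  74  73  73  70  83 120 152 171 181
  184 187 188 188 186 184 185 185 186 186 188]
 [186 184 184 183 181 166 131  87  66  63  63  64  65  64  70  74  77  79
   79  83  79  84  80  80  80  77  73  74  70  66  65  70  78  90 105 118
  131 146 161 174 180 183 183 184 184 186 186]
 [185 186 186 183 179 168 144 104  76  65  64  62  65  68  74  83  94  97
   94  90  90  90  86  84  85  87  92 102 108 107 101  93  85  76  67  68
   68  76  88 103 120 140 161 176 183 184 186]]
```

```bash
python3 - <<'E'
from m import *
im=cv2.imread("pics/side3.png");g=cv2.cvtColor(im,cv2.COLOR_BGR2GRAY).astype(float)
for r in range(180,197):
    row=g[r,275:345];m=np.where(row<135)[0]+275
    l,h=m[0],m[-1]
    L=l-1+(g[r,l-1]-135)/(g[r,l-1]-g[r,l]);Hh=h+(135-g[r,h])/(g[r,h+1]-g[r,h]);print(r,round(L,2),round(Hh,2),"mid",round((L+Hh)/2,2),"w",round(Hh-L,2))
zb=.008+.3964-.2397
for c in((.5728,.1371),):
  for zz in(22,26.5,31): print(zz,np.round(proj("side",[*c,zb+zz/1000]),2))
  # predicted flange underside lowest row
  t=np.radians(np.arange(0,360,2));
  for zz in(22,31):
    q=np.array([proj("side",[c[0]+.0325*np.cos(a),c[1]+.0325*np.sin(a),zb+zz/1000]) for a in t]);print(zz,"u",q[:,0].min(),q[:,0].max(),"v",q[:,1].min(),q[:,1].max())
E
```

```text
180 289.57 324.65 mid 307.11 w 35.07
181 289.59 324.44 mid 307.01 w 34.85
182 289.64 324.44 mid 307.04 w 34.8
183 289.79 324.44 mid 307.11 w 34.65
184 289.74 324.51 mid 307.13 w 34.77
185 289.54 324.54 mid 307.04 w 35.0
186 289.44 324.51 mid 306.98 w 35.07
187 289.59 324.39 mid 306.99 w 34.8
188 289.88 323.97 mid 306.93 w 34.09
189 290.36 323.33 mid 306.85 w 32.97
190 291.21 322.26 mid 306.74 w 31.04
191 292.31 321.08 mid 306.69 w 28.77
192 293.6 319.91 mid 306.76 w 26.31
193 294.5 318.31 mid 306.4 w 23.81
194 293.83 317.53 mid 305.68 w 23.69
195 291.83 317.47 mid 304.65 w 25.64
196 291.03 318.44 mid 304.74 w 27.42
22 [308.18 183.95]
26.5 [308.15 181.88]
31 [308.12 179.8 ]
22 u 290.18855529342306 326.153496624791 v 173.9654328526958 194.49634643901345
31 u 290.0167361059308 326.2183191241387 v 169.85710974633332 190.2969426378798
```

The lens sits about 2 mm off along the camera's x axis, and a small tool tilt explains part of that. I'll correct the tilt and xy at this height and measure again.

```bash
python3 - <<'E'
from g import *
goal([.5745,.1402,.38],-11)
E
```

```text
t 5.225 J [12.4 19.9 88.3  0.  72.1 23.3] p [0.5731 0.1375 0.3973] jawyaw -10.99 xax [-0.0056 -0.001  -1.    ] F [ 0.2  0.7 -3.6] w 0.0488
linear [0.577 0.1   0.032] rot [ 0.002 -0.038  0.014]
```

```bash
python3 -m crank '[{"linear":[0.3,0.1,0.03],"rot":[0,-0.04,0.01],"claw":1},{"linear":[0.57,0.1,0.03],"rot":[0,-0.04,0.01],"claw":1},{"linear":[0.57,0.1,0.03],"rot":[0,-0.04,0.01],"claw":1},{"linear":[0.57,0.1,0.03],"rot":[0,-0.04,0.01],"claw":1}]' 40
cat > f.py <<'E'
from m import *
def flange(name,zb,c=(.5728,.1371)):
    p,d=robot.read_camera("side");cv2.imwrite(f"pics/{name}.png",p[:,:,::-1])
    cv2.imwrite(f"pics/{name}c.png",cv2.resize(p[100:260,230:390,::-1],None,fx=3.7,fy=3.7,interpolation=2))
    g=cv2.cvtColor(p,cv2.COLOR_RGB2GRAY).astype(float)
    u0,v0=proj("side",[*c,zb+.022]);print("pred flange underside centre",u0,v0)
    for r in range(int(v0)-6,int(v0)+10):
        row=g[r,275:345];m=np.where(row<135)[0]+275
        l,h=m[0],m[-1]
        L=l-1+(g[r,l-1]-135)/(g[r,l-1]-g[r,l]);Hh=h+(135-g[r,h])/(g[r,h+1]-g[r,h]);print(r,round(L,2),round(Hh,2),"mid",round((L+Hh)/2,2),"w",round(Hh-L,2))
E
python3 - <<'E'
from g import *
from f import *
goal([.5745,.1402,.38],-11)
flange("side4",robot.sense()["ee_pos"][2]-.2317)
E
```

```text
clock: 5.72
ee_pos: [0.5745, 0.1401, 0.3802]
tool_rot: [-59.6, 90.0, -70.6]
force: [0.3, 0.0, -3.0]
grip_width: 0.049
t 5.725 J [12.6 20.7 89.7 -0.  69.6 23.6] p [0.5745 0.1401 0.3802] jawyaw -11.0 xax [ 2.e-04 -6.e-04 -1.e+00] F [ 0.3  0.  -3. ] w 0.049
linear [ 0.008  0.003 -0.   ] rot [0.    0.002 0.004]
pred flange underside centre 308.27225479364483 191.27674302842988
185 290.47 326.42 mid 308.44 w 35.95
186 290.67 325.65 mid 308.16 w 34.97
187 290.72 325.43 mid 308.08 w 34.71
188 290.69 325.37 mid 308.03 w 34.68
189 290.56 325.38 mid 307.97 w 34.83
190 290.61 325.42 mid 308.01 w 34.81
191 290.72 325.49 mid 308.1 w 34.77
192 290.83 325.48 mid 308.15 w 34.65
193 290.89 325.32 mid 308.11 w 34.44
194 291.0 324.95 mid 307.97 w 33.95
195 290.97 324.32 mid 307.65 w 33.35
196 290.82 323.55 mid 307.18 w 32.73
197 290.86 323.13 mid 307.0 w 32.27
198 291.07 323.77 mid 307.42 w 32.7
199 291.24 325.76 mid 308.5 w 34.53
200 290.5 327.12 mid 308.81 w 36.62
```

View pics/side4c.png

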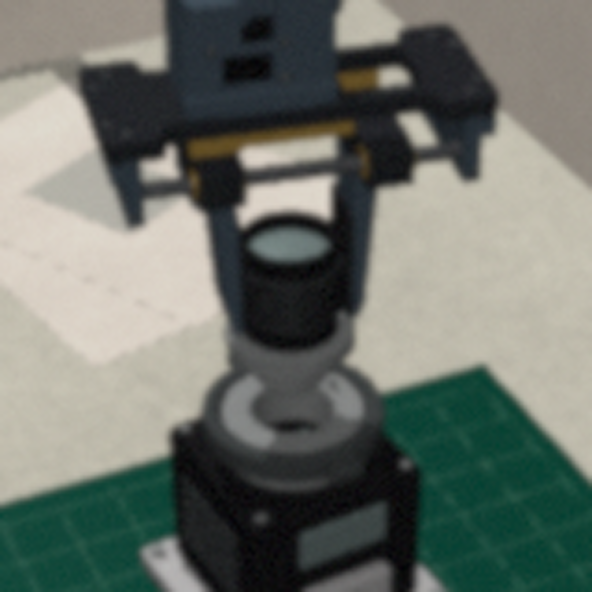

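The flange column is 308.05 against 308.27 predicted, and the row is 191.4 against 191.3, so the lens is centred within about 0.5 mm. Lowering into the throat.

```bash
python3 -m crank '[{"linear":[0.35,0,0],"rot":[0,0,0],"claw":1},{"linear":[0.6,0,0],"rot":[0,0,0],"claw":1},{"linear":[0.75,0,0],"rot":[0,0,0],"claw":1},{"linear":[0.9,0,0],"rot":[0,0,0],"claw":1},{"linear":[0.9,0,0],"rot":[0,0,0],"claw":1}]' 40
python3 -m crank '[{"linear":[0.1,0,0],"rot":[0,0,0],"claw":1},{"linear":[0.2,0,0],"rot":[0,0,0],"claw":1},{"linear":[0.26,0,0],"rot":[0,0,0],"claw":1},{"linear":[0.26,0,0],"rot":[0,0,0],"claw":1}]' 40
python3 - <<'E'
from g import *
goal([.5745,.1402,.34],-11);s=robot.sense();print(s["ft_torque"])
E
```

```text
clock: 6.4
ee_pos: [0.5745, 0.1402, 0.3531]
tool_rot: [-65.4, 90.0, -76.3]
force: [0.0, 0.4, -2.3]
grip_width: 0.049
clock: 6.9
ee_pos: [0.5745, 0.1402, 0.3451]
tool_rot: [-77.2, 90.0, -88.2]
force: [-1.3, -0.4, -2.8]
grip_width: 0.0486
t 6.9 J [12.6 22.2 92.7 -0.  65.1 23.6] p [0.5745 0.1402 0.3451] jawyaw -10.99 xax [ 0.e+00 -7.e-04 -1.e+00] F [-1.3 -0.4 -2.8] w 0.0486
linear [ 0.172  0.    -0.002] rot [0.001 0.001 0.005]
[-0.03970617  0.06416196 -0.03788972]
```

```bash
python3 -m crank '[{"linear":[0.05,0,0],"rot":[0,0,0],"claw":1},{"linear":[0.1,0,0],"rot":[0,0,0],"claw":1},{"linear":[0.13,0,0],"rot":[0,0,0],"claw":1},{"linear":[0.13,0,0],"rot":[0,0,0],"claw":1}]' 40
python3 - <<'E'
from g import *
goal([.5745,.1402,.34],-11);s=robot.sense();print(s["ft_torque"])
E
```

```text
clock: 7.4
ee_pos: [0.5745, 0.1401, 0.342]
tool_rot: [-26.0, 89.9, -37.0]
force: [-1.5, -1.6, 2.7]
grip_width: 0.049
t 7.4 J [12.6 22.3 93.  -0.  64.7 23.6] p [0.5745 0.1401 0.342 ] jawyaw -10.99 xax [ 8.e-04 -6.e-04 -1.e+00] F [-1.5 -1.6  2.7] w 0.049
linear [ 0.065  0.002 -0.001] rot [0.001 0.006 0.003]
[-0.15485721  0.28481484  0.01362558]
```

Contact with the pin at TCP z ≈ 0.342, about 5 mm high as expected. Now a light press while turning slowly.

```bash
python3 -m crank '[{"linear":[0.06,0,0],"rot":[0.3,0,0],"claw":1},{"linear":[0.06,0,0],"rot":[0.6,0,0],"claw":1},{"linear":[0.06,0,0],"rot":[0.9,0,0],"claw":1},{"linear":[0.06,0,0],"rot":[1.2,0,0],"claw":1},{"linear":[0.06,0,0],"rot":[1.5,0,0],"claw":1},{"linear":[0.06,0,0],"rot":[1.8,0,0],"claw":1},{"linear":[0.06,0,0],"rot":[2.1,0,0],"claw":1},{"linear":[0.06,0,0],"rot":[2.4,0,0],"claw":1}]' 50
python3 - <<'E'
from g import *
goal([.5745,.1402,.34],None);s=robot.sense();print(s["ft_torque"])
E
```

```text
clock: 8.4
ee_pos: [0.5748, 0.141, 0.3416]
tool_rot: [62.9, 89.7, 32.6]
force: [-1.5, 3.4, 5.5]
grip_width: 0.0488
t 8.4 J [12.7 22.3 93.   0.1 64.4 42.9] p [0.5748 0.141  0.3416] jawyaw -30.26 xax [ 0.0037  0.0024 -1.    ] F [-1.5  3.4  5.5] w 0.0488
linear [ 0.052 -0.029  0.006] rot [ 0.     0.015 -0.028]
[0.53567808 0.18649939 0.18075416]
```

```bash
python3 -m crank '[{"linear":[0.07,-0.03,0],"rot":[0.3,0.02,-0.03],"claw":1},{"linear":[0.07,-0.03,0],"rot":[0.6,0.02,-0.03],"claw":1},{"linear":[0.07,-0.03,0],"rot":[0.9,0.02,-0.03],"claw":1},{"linear":[0.07,-0.03,0],"rot":[1.2,0.02,-0.03],"claw":1},{"linear":[0.07,-0.03,0],"rot":[1.5,0.02,-0.03],"claw":1},{"linear":[0.07,-0.03,0],"rot":[1.8,0.02,-0.03],"claw":1},{"linear":[0.07,-0.03,0],"rot":[2.1,0.02,-0.03],"claw":1},{"linear":[0.07,-0.03,0],"rot":[2.4,0.02,-0.03],"claw":1}]' 50
python3 - <<'E'
from g import *
goal([.5745,.1402,.34],None);s=robot.sense();print(s["ft_torque"])
E
```

```text
clock: 9.4
ee_pos: [0.5748, 0.14, 0.3392]
tool_rot: [62.4, 90.0, 12.9]
force: [1.9, -1.1, -2.6]
grip_width: 0.0487
t 9.4 J [12.6 22.5 93.1  0.  64.3 62.1] p [0.5748 0.14   0.3392] jawyaw -49.53 xax [ 6.e-04  1.e-04 -1.e+00] F [ 1.9 -1.1 -2.6] w 0.0487
linear [-0.026 -0.003 -0.012] rot [ 0.     0.002 -0.004]
[-0.35925369 -0.26416259  0.04198334]
```

The upward force vanished and z fell below the pin height, so a keyway has probably reached the pin. Pressing straight down.

```bash
python3 -m crank '[{"linear":[0.05,0,0],"rot":[0,0,0],"claw":1},{"linear":[0.1,0,0],"rot":[0,0,0],"claw":1},{"linear":[0.1,0,0],"rot":[0,0,0],"claw":1}]' 50
python3 - <<'E'
from g import *
from f import *
goal([.5745,.1402,.337],None);s=robot.sense();print(s["ft_torque"])
p,d=robot.read_camera("side");cv2.imwrite("pics/side5c.png",cv2.resize(p[140:260,240:380,::-1],None,fx=5,fy=5,interpolation=2))
E
```

```text
clock: 9.78
ee_pos: [0.5747, 0.14, 0.3377]
tool_rot: [63.1, 89.9, 13.6]
force: [-1.3, -0.6, 5.4]
grip_width: 0.049
t 9.775 J [12.6 22.5 93.3  0.  64.1 62.1] p [0.5747 0.14   0.3377] jawyaw -49.49 xax [ 1.9e-03  4.0e-04 -1.0e+00] F [-1.3 -0.6  5.4] w 0.049
linear [ 0.022 -0.002 -0.009] rot [ 0.     0.006 -0.012]
[-0.2980222   0.50122938 -0.03121813]
```

View pics/side5c.png

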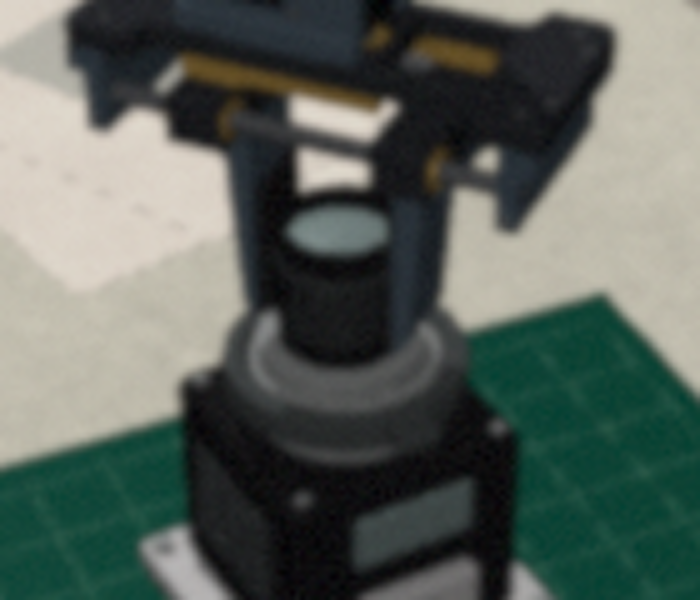

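The flange now sits down inside the locking ring. I'll press harder to see whether z falls further.

```bash
python3 -m crank '[{"linear":[0.07,0,-0.01],"rot":[0,0.01,-0.01],"claw":1},{"linear":[0.14,0,-0.01],"rot":[0,0.01,-0.01],"claw":1},{"linear":[0.14,0,-0.01],"rot":[0,0.01,-0.01],"claw":1},{"linear":[0.14,0,-0.01],"rot":[0,0.01,-0.01],"claw":1}]' 60
python3 - <<'E'
from g import *
goal([.5745,.1402,.337],None);s=robot.sense();print(s["ft_torque"])
E
```

```text
clock: 10.32
ee_pos: [0.5744, 0.14, 0.3376]
tool_rot: [61.9, 89.8, 12.5]
force: [-5.0, -2.5, 17.7]
grip_width: 0.0487
t 10.325 J [12.6 22.5 93.4 -0.  63.9 62. ] p [0.5744 0.14   0.3376] jawyaw -49.46 xax [ 3.7e-03  8.0e-04 -1.0e+00] F [-5.  -2.5 17.7] w 0.0487
linear [ 0.021  0.006 -0.003] rot [ 0.     0.013 -0.024]
[-0.56484138  1.21331127 -0.0117042 ]
```

```bash
python3 -m crank '[{"linear":[0.1,0.01,0],"rot":[0.3,0.01,-0.02],"claw":1},{"linear":[0.1,0.01,0],"rot":[0.6,0.01,-0.02],"claw":1},{"linear":[0.1,0.01,0],"rot":[0.6,0.01,-0.02],"claw":1}]' 60
python3 - <<'E'
from g import *
goal([.5745,.1402,.337],None);s=robot.sense();print(s["ft_torque"])
E
python3 -m crank '[{"linear":[0.1,0.01,0],"rot":[-0.3,0.01,-0.02],"claw":1},{"linear":[0.1,0.01,0],"rot":[-0.6,0.01,-0.02],"claw":1},{"linear":[0.1,0.01,0],"rot":[-0.9,0.01,-0.02],"claw":1},{"linear":[0.1,0.01,0],"rot":[-0.9,0.01,-0.02],"claw":1}]' 60
python3 - <<'E'
from g import *
goal([.5745,.1402,.337],None);s=robot.sense();print(s["ft_torque"])
E
```

```text
clock: 10.7
ee_pos: [0.5746, 0.1407, 0.3376]
tool_rot: [78.4, 89.8, 24.2]
force: [-3.2, 1.8, 12.7]
grip_width: 0.0488
t 10.7 J [12.6 22.5 93.3  0.1 63.9 66.8] p [0.5746 0.1407 0.3376] jawyaw -54.19 xax [ 0.0038  0.0017 -1.    ] F [-3.2  1.8 12.7] w 0.0488
linear [ 0.021 -0.011  0.011] rot [ 0.     0.006 -0.03 ]
[-0.08896751  0.83718183  0.17165149]
clock: 11.2
ee_pos: [0.5753, 0.141, 0.3376]
tool_rot: [70.2, 89.7, 23.3]
force: [-1.7, -0.6, 11.2]
grip_width: 0.0489
t 11.2 J [12.6 22.6 93.3  0.1 63.8 59.5] p [0.5753 0.141  0.3376] jawyaw -46.92 xax [ 0.0055  0.0024 -1.    ] F [-1.7 -0.6 11.2] w 0.0489
linear [ 0.02  -0.038  0.003] rot [ 0.     0.015 -0.04 ]
[-0.17793284  0.64022449  0.19679725]
```

Height is constant, but the wiggle stayed within the keyway's play, so it doesn't prove the lock. I'll turn further to feel for a stop, and check the heights in the picture.

```bash
python3 -m crank '[{"linear":[0.1,-0.03,0],"rot":[-0.3,0.01,-0.03],"claw":1},{"linear":[0.1,-0.03,0],"rot":[-0.6,0.01,-0.03],"claw":1},{"linear":[0.1,-0.03,0],"rot":[-0.6,0.01,-0.03],"claw":1}]' 60
python3 - <<'E'
from g import *
goal([.5745,.1402,.337],None);s=robot.sense();print(s["ft_torque"])
p,d=robot.read_camera("side");cv2.imwrite("pics/side6.png",p[:,:,::-1]);np.save("pics/side6d.npy",d)
C=cloud("side",d)
# glass top / flange / ring heights via depth, compare with empty mount
d0=np.load("pics/side0.npy");C0=cloud("side",d0)
c=np.array([.5728,.1371])
def hist(C,r0,r1,zr):
    r=np.hypot(*(C[...,:2]-c).transpose(2,0,1));m=(r>r0)&(r<r1)&(C[...,2]>zr[0])&(C[...,2]<zr[1]);return m.sum(),np.median(C[...,2][m]).round(4)
print("ring before",hist(C0,.039,.046,(.11,.15)),"after",hist(C,.039,.046,(.11,.15)))
print("seat before",hist(C0,.025,.035,(.11,.15)),"flange after",hist(C,.026,.032,(.115,.16)))
print("glass after",hist(C,0,.017,(.165,.2)))
c=np.array([.5619,-.1277]);print("glass before",hist(C0,0,.017,(.06,.1)),"flange before",hist(C0,.026,.032,(.032,.05)))
E
```

```text
clock: 11.58
ee_pos: [0.5753, 0.1401, 0.3377]
tool_rot: [46.9, 89.6, 4.8]
force: [0.1, -3.0, 11.9]
grip_width: 0.0487
t 11.575 J [12.6 22.5 93.3 -0.1 63.8 54.7] p [0.5753 0.1401 0.3377] jawyaw -42.11 xax [ 6.8e-03  6.0e-04 -1.0e+00] F [ 0.1 -3.  11.9] w 0.0487
linear [ 0.022 -0.015 -0.021] rot [ 0.     0.034 -0.036]
[-0.46791171  0.62057934 -0.19949617]
ring before (np.int64(515), np.float64(0.1256)) after (np.int64(407), np.float64(0.1254))
seat before (np.int64(375), np.float64(0.1258)) flange after (np.int64(285), np.float64(0.1328))
glass after (np.int64(110), np.float64(0.1801))
glass before (np.int64(259), np.float64(0.0823)) flange before (np.int64(272), np.float64(0.0369))
```

The heights confirm it. The flange top is 7.4 mm above the ring (8 expected when seated, 13 if riding on the pin). The glass rose 97.8 mm from the rest position (98 expected when seated). Now the final firm press, straightening up and turning back to mid-play.

```bash
python3 -m crank '[{"linear":[0.1,0,-0.02],"rot":[0.3,0.03,-0.03],"claw":1},{"linear":[0.16,0,-0.02],"rot":[0.5,0.03,-0.03],"claw":1},{"linear":[0.2,0,-0.02],"rot":[0.5,0.03,-0.03],"claw":1},{"linear":[0.2,0,-0.02],"rot":[0.5,0.03,-0.03],"claw":1},{"linear":[0.2,0,-0.02],"rot":[0.5,0.03,-0.03],"claw":1},{"linear":[0.2,0,-0.02],"rot":[0.5,0.03,-0.03],"claw":1}]' 60
python3 - <<'E'
from g import *
goal([.5745,.1402,.337],None);s=robot.sense();print(s["ft_torque"],s["qd"].round(2))
for i in range(2):
    p,d=robot.read_camera("side")
    s=robot.sense();print(s["clock"],s["ee_pos"].round(4),s["force"].round(1))
cv2.imwrite("pics/side7c.png",cv2.resize(p[140:260,240:380,::-1],None,fx=5,fy=5,interpolation=2));np.save("pics/side7d.npy",d)
C=cloud("side",d);c=np.array([.5728,.1371]);r=np.hypot(*(C[...,:2]-c).transpose(2,0,1));z=C[...,2]
print("flange-ring",np.median(z[(r>.026)&(r<.032)&(z>.115)&(z<.16)])-np.median(z[(r>.039)&(r<.046)&(z>.11)&(z<.15)]))
E
```

```text
clock: 12.38
ee_pos: [0.5751, 0.14, 0.3376]
tool_rot: [51.0, 89.6, 4.9]
force: [-5.6, -3.6, 25.7]
grip_width: 0.0486
t 12.375 J [12.6 22.5 93.4 -0.1 63.7 58.7] p [0.5751 0.14   0.3376] jawyaw -46.06 xax [ 7.6e-03  7.0e-04 -1.0e+00] F [-5.6 -3.6 25.7] w 0.0486
linear [ 0.02  -0.012 -0.018] rot [ 0.     0.034 -0.043]
[-0.5831077   1.48325825  0.19064867] [-0.07 -0.09  0.09  0.04  0.05 -0.05]
12.425 [0.5751 0.1401 0.3376] [-4.3 -4.8 24.8]
12.475 [0.5751 0.1401 0.3375] [-4.4 -3.8 25.7]
flange-ring 0.007842643935843163
```

View pics/side7c.png

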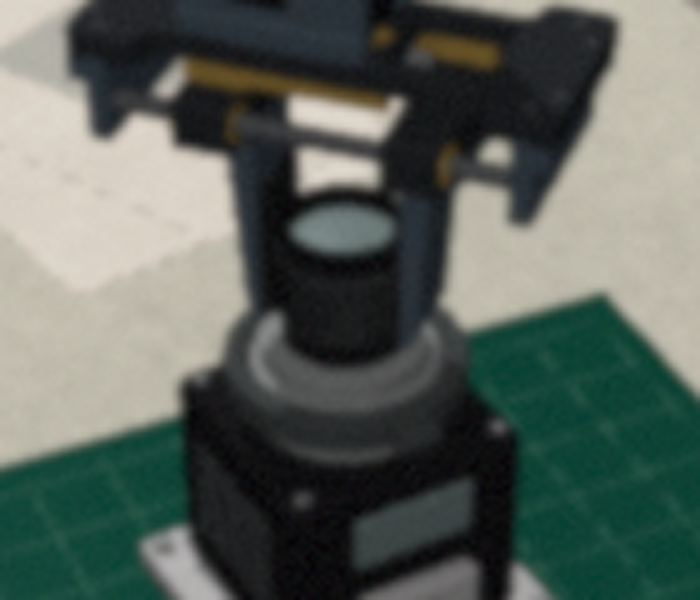

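The flange lies inside the ring at crop (345,370), flush and upright. It stands 7.8 mm above the ring (8 expected), the press is a steady 25 N, and the grip is at 60 N. Handing in.

```bash
python3 -c "
from station import robot
print(robot.hand_in())"
```

```text
the job is handed in; nothing more can be done
None
```

The lens is seated in the camera's mount, pressed down and still gripped, and the job is handed in at about 12.5 s; no verdict came back. I lifted it from the rest, lowered it tube first until it rode on the pin, and turned it about 38° clockwise (seen from above). The upward force then vanished, and I pressed it down.

**Last checks**
- **Height:** the TCP held at z = 0.3376 m, where the seat was predicted. The flange top is 7.8 mm above the locking ring; 8 mm is expected when seated, 13 mm if riding on the pin.
- **Press and grip:** the push is a steady 25 N or so, with the grip set to 60 N.
- **Upright:** the tool leans about 0.4°.
- **Centring:** I last measured this just before lowering, at within about 0.5 mm.

**Weaker evidence**
- **Keyway stop:** turning the collar back and forth by about 12° gave no clear stop against the pin (only about 0.2 Nm). That the keyway is over the pin therefore rests on the heights and on the force drop.
- **Camera agreement:** the two cameras disagreed by about 2 mm on the mount's position, so I took the average and then checked it in the side view.
- **Other objects:** I kept the arm clear of the cap, discs and glue stick, but did not measure their positions again at the end.

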